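# Seat a keyed rotor on the centrifuge spindle

## Task

Put the rotor, held by the bar on its top, onto the spindle of the open centrifuge, and turn it under only light downward pressure until its keyway drops over the spindle's drive key and it sits fully home. Never press hard on the spindle or knock the centrifuge with the rotor (stay well below 20 N), let go of the rotor when it is home, and leave the vial, the loose cap and the two bottles where they stand.

Things in the scene. Friction and masses are not known exactly. Their poses are not given: they have to be found in the camera images.
- rotor_grip (a point): Grasp point of the loose rotor: a black bell (0.42 kg, 110 mm across its deck, 88 mm at its foot, 12 tube pockets). On the deck stands an aluminium grip bar, 48 mm long (x), 12 mm thick (y), 40 mm tall, centred on the rotor's axis (z, up). This point is on the axis, 16 mm below the bar's top, 24 mm above the deck, 64 mm above the rotor's underside.
- rotor: The rotor; origin at the centre of its underside, same axes as rotor_grip. The hub underneath has a 14 mm bore (through the hub, closed at the deck) and a straight keyway 10 mm wide, 9.5 mm deep, that crosses the whole hub through the bore, parallel to the grip bar (x); so it fits the key two ways, half a turn apart.
- spindle_seat (a point): Centre of the spindle's round seat, 56 mm across, in the chamber, 70 mm above the bench; the rotor's underside lies here when fully home. Axes of the housing, z up; does not turn with the spindle. Across the seat, through the shaft, lies a drive key: a bar 46 mm long, 7.5 mm wide, 8 mm high. If the keyway is not over it the rotor stops 8 mm short of home.
- spindle_tip (a point): Tip of the steel shaft, on the axis 34 mm above the seat; 12 mm in diameter for 22 mm, then tapering to 5 mm at the tip. Axes of the housing, NOT of the key: the key's direction is not measured. It lies anywhere within 1 rad either side of this x axis and must be found by feel or eye; the keyway drops over it when they agree within about 0.06 rad.
- centrifuge: Fixed centrifuge: round white housing 210 mm across, 100 mm tall, open chamber 150 mm across, 50 mm deep. Origin: centre of underside; low grey panel on -x side, grey lug at the rim on +x. A stiff brake (0.12 N m) keeps the spindle from turning while a gently pressed rotor slides round on the key. The spindle's soft mount gives 1 mm down per 3 N, to a hard stop at 5 mm.
- vial: Bystander, to be left alone: small white screw-cap vial, 28 mm across, 55 mm tall, standing near the middle of the bench between the centrifuge and the rotor. Origin at the centre of its underside.
- cap: Bystander, to be left alone: round white cap, 32 mm across, 12 mm tall, lying near the middle of the bench. Origin at the centre of its underside.
- bottle_big: Bystander, to be left alone: white bottle, 60 mm across, 140 mm tall, standing on the robot's left. Origin at the centre of its underside.
- bottle_small: Bystander, to be left alone: white bottle, 42 mm across, 80 mm tall, standing on the robot's right. Origin at the centre of its underside.
There are look-alikes about, which are no part of the job. What is shaped like the rotor but yellow is not meant.

How it is judged:
By the outcome, as a careful person would: the job done as asked, in the order asked, and still so for the second after the job is handed in, with the robot touching nothing.
It also fails if it takes over 72 s, if anything falls off the work surface, if the arm or the gripper's body presses on something with over 40 N, if the wrist force passes 120 N, or if a joint passes its speed limit or range.

## Robot

A 6-joint arm with a two-finger parallel gripper is mounted at the origin on the work surface. World frame = base frame: x ahead of the robot, y to its left, z up, the work surface at z = 0. Lengths are in m, angles in degrees, forces in N, time in s.
With the tool pointing down it reaches from about 0.275 to 0.825 m from the base axis. Payload 5.2 kg.
Tool frame: the origin (TCP) lies at the very end of the fingers, on their centre line; the grasp point (between the pads) lies 19 mm behind it (bot.grip_depth is the distance from the TCP to the grasp point, in m); y points along the fingers, x is the direction in which the jaws open and shut, and the axes are right-handed (so a half turn about y gives the same grasp; the last joint's range is limited). The gripper opens to 93 mm and grips with 3 to 60 N. Pads are 15 mm wide; open, the fingers measure 128 mm over their backs; the gripper's body (75 mm by 188 mm) begins 65 mm behind the grasp point.
Start: joints at [-83.297, 14.817, 87.949, -0, 77.235, -11.62], TCP at [0.173, -0.522, 0.219] pointing down, gripper open.
Joint ranges: [-179.93, 179.93], [-52.35, 119.4], [10.71, 147.94], [-69.91, 249.91], [12.55, 155.21], [-178.61, 178.61]. Speed limits (degrees/s): [147.25, 147.25, 180, 180, 180, 180].

## Interface

Orientations are given as a 3x3 rotation matrix whose columns are the frame's x, y, z axes.
In Python, from workcell import get_obs, optics, bot gives the robot as it stands. The module is installed in compiled form; this text tells all that it offers.
- The arm moves only by the tool jog_arm, never from a script. Its argument "deltas" is a list of rows, each a list of 3 entries, a list of its own where there are three numbers: the opening, from 0 (shut) to 1 (fully open), then the shift along the world's x, y, z in cm, then the turn about the world's z in rad. A call has 1 to 5 rows; each row is the pose to reach, as a shift and turn from the pose commanded when the call began; what a row does not reach only later rows make up. A row lasts 1/10 s, in which the tool goes at most 50 mm and 8.59 degrees, less where a joint would pass 70% of its speed; a pose out of reach is approached as far as the arm can. A call with a gripper value outside its range is refused whole. The fingers move at their own pace and stop on an object; the grip force is fixed at half the most. Time passes only in rows, so rows that repeat a pose let the fingers close. It gives the time, the measured TCP pose, the force and the opening at its end, in the units of the state.
- get_obs(): the state, without advancing time (a new reading comes with each control period).
- optics.grab_frame(name): name is "scene" or "top"; returns a dict with "image" (420x560x3 uint8, red, green, blue), "camera_matrix" (3x3 intrinsics, pixels), "rvec" (rotation vector, rad) and "tvec" (3), from world to camera coordinates, as OpenCV has them. Camera axes: x right, y down, z forward; pixel columns grow to the right and rows downward; lengths in m; the calibration is good to about 2 mm. A picture is of the moment at which its call begins. There is no depth.
- bot.finish_job(): hands the job in, once; it reports no verdict.
The state is a dict: "time": time; "qpos": joint angles; "qvel": joint speeds; "joint_efforts": joint torques, N m; "position": TCP position; "tcp_rot": TCP orientation; "ft_force": force on the tool from outside, world axes, zero at the start; "wrist_torque": the same for the moment, N m; "grip_width": finger opening in m.
Only numpy, scipy, OpenCV 4.12 (cv2) and the standard library are available. Lean on these libraries where they do the work, as an engineer would, in place of code of your own. Each camera call takes 0.05 s, during which the arm holds its last target.

## Working session

There is one attempt and no reset: what is moved stays moved. The work goes in short steps, Python scripts to look and compute and a tool call to move; the robot and the scene stay as the last step left them, time stands still between calls to the robot, and variables do not carry over. Pictures are saved under pics/ and viewed, and the job is handed in when it is done.

Besides the shell and the picture viewer there is one more tool, called after "Emit:" as name(argument=value, ...) on one line, values as JSON. jog_arm: Moves the arm, as the interface text tells. Its arguments: {"type":"object","properties":{"deltas":{"type":"array","items":{"type":"array"}}},"required":["deltas"]}

```bash
mkdir -p pics; python3 - <<'E'
from workcell import get_obs, optics, bot
import cv2,pickle
o=get_obs(); print(o)
for n in("scene","top"):
    f=optics.grab_frame(n); cv2.imwrite(f"pics/{n}0.png",f["image"][:,:,::-1]); pickle.dump(f,open(f"{n}0.pkl","wb"))
    print(n,f["camera_matrix"],f["rvec"],f["tvec"])
E
```

```text
{'time': 0.0, 'qpos': array([-8.32960291e+01,  1.48589728e+01,  8.80108115e+01,  1.11068679e-03,
        7.72351461e+01, -1.16211334e+01]), 'qvel': array([ 0.0408735 ,  0.00613388, -0.00101647,  0.13835972,  0.07771502,
        0.04625671]), 'joint_efforts': array([-6.24812055e-04, -4.37307680e+01, -2.84006131e+01,  7.16637843e-02,
        4.10576107e-02, -1.11898134e-04]), 'position': array([ 0.17287413, -0.52154704,  0.21782228]), 'tcp_rot': array([[ 3.14404162e-01, -1.95017622e-04,  9.49289200e-01],
       [-9.49287532e-01,  1.82106411e-03,  3.14403984e-01],
       [-1.79003081e-03, -9.99998323e-01,  3.87422339e-04]]), 'ft_force': array([-0.91221819,  0.26943559, -0.46181128]), 'wrist_torque': array([-0.05116061,  0.03701378, -0.00826069]), 'grip_width': 0.09311880241851861}
scene [[442.53277034   0.         291.40309267]
 [  0.         442.53277034 210.40301388]
 [  0.           0.           1.        ]] [ 1.68272019  1.62992658 -0.843055  ] [-0.02160893 -0.22168207  1.54445268]
top [[420.23680116   0.         279.43118739]
 [  0.         420.23680116 206.35701629]
 [  0.           0.           1.        ]] [ 2.21428397 -1.98639173  0.20241699] [-0.0231416   0.54780826  0.92083326]
```

View pics/scene0.png

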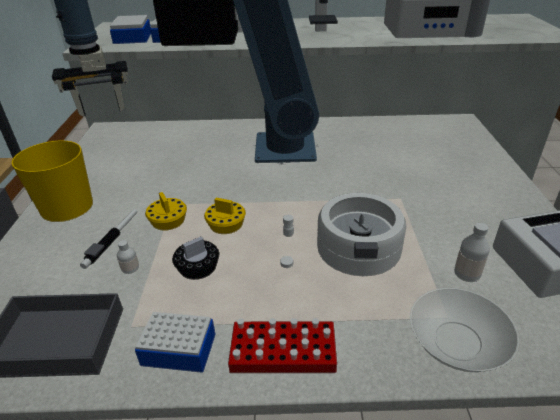

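View pics/top0.png

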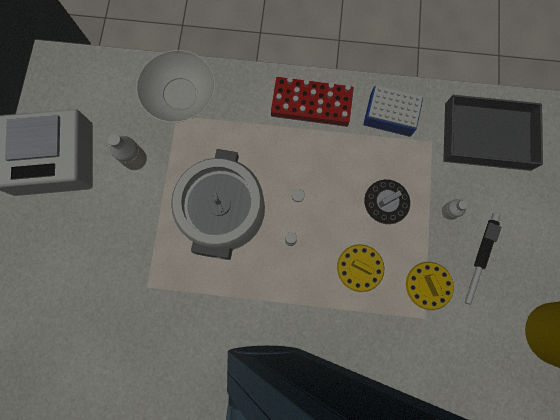

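The scene view shows the black rotor at about (195,257) and the centrifuge at (360,232). In the top view they are at (387,201) and (218,202), and the two yellow look-alikes are at (360,268) and (430,286). I'll enlarge these areas.

```bash
python3 - <<'E'
import cv2
t=cv2.imread('pics/top0.png');s=cv2.imread('pics/scene0.png')
def c(im,x,y,w,h,k,n): cv2.imwrite(n,cv2.resize(im[y:y+h,x:x+w],None,fx=k,fy=k,interpolation=cv2.INTER_CUBIC))
c(t,355,170,65,60,10,'pics/c1.png'); c(t,165,145,106,120,5,'pics/c2.png')
c(s,165,225,65,60,10,'pics/c3.png'); c(s,310,185,100,95,6,'pics/c4.png')
E
```

```text
(no output)
```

View pics/c1.png

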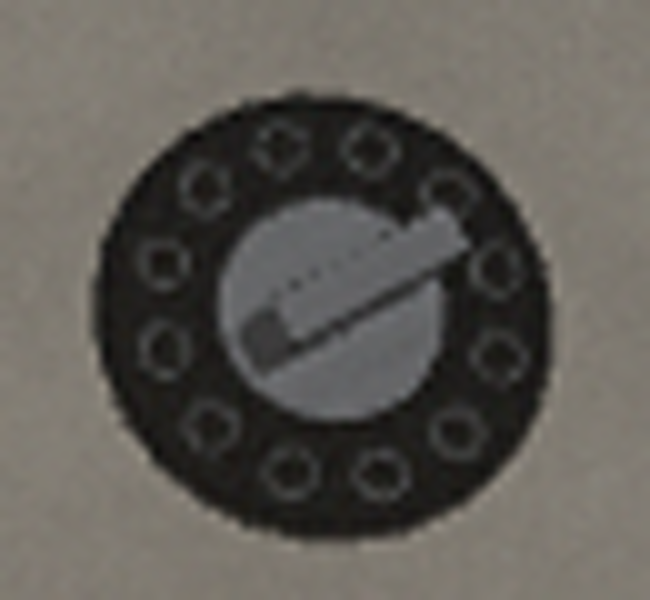

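View pics/c2.png

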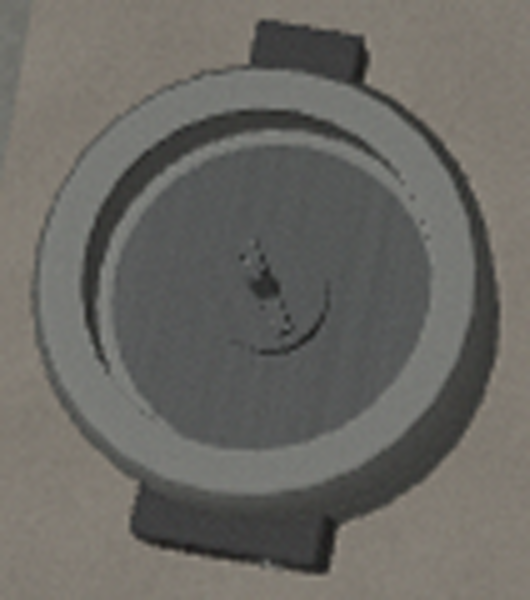

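View pics/c3.png

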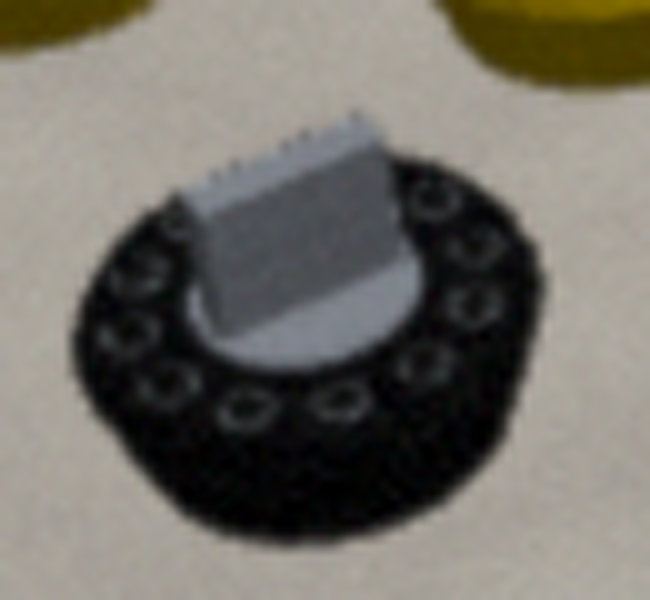

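View pics/c4.png

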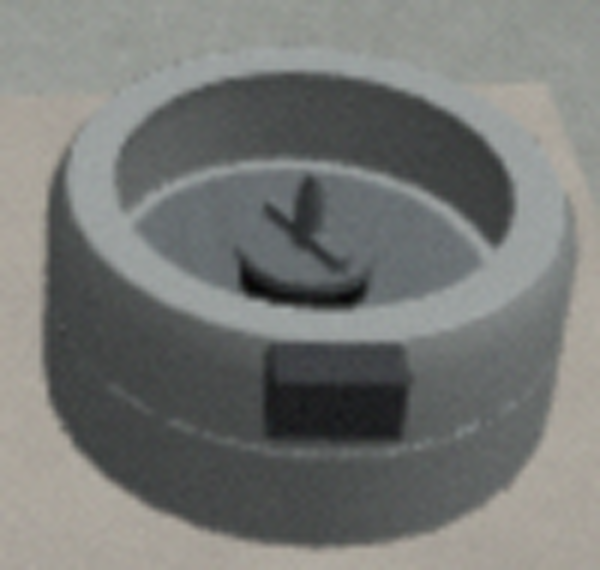

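```bash
cat > h.py <<'E'
import numpy as np,cv2,pickle
class Cam:
    def __init__(s,n,f=None):
        f=f or pickle.load(open(f"{n}0.pkl","rb")); s.K=f["camera_matrix"];s.r=np.array(f["rvec"]);s.t=np.array(f["tvec"]).reshape(3)
        s.R=cv2.Rodrigues(s.r)[0]
    def ray(s,p,z):
        d=s.R.T@np.linalg.inv(s.K)@np.array([p[0],p[1],1.]); c=-s.R.T@s.t
        return c+d*(z-c[2])/d[2]
    def proj(s,P): return cv2.projectPoints(np.asarray(P,float).reshape(-1,1,3),s.r,s.t,s.K,None)[0].reshape(-1,2)
def cr(u,x0,y0,k): return np.array([x0+(u[0]+.5)/k-.5,y0+(u[1]+.5)/k-.5])
def tri(c1,p1,c2,p2):
    X=cv2.triangulatePoints(c1.K@np.c_[c1.R,c1.t],c2.K@np.c_[c2.R,c2.t],np.array(p1,float).reshape(2,1),np.array(p2,float).reshape(2,1));return (X[:3]/X[3]).ravel()
E
python3 - <<'E'
from h import *
T=Cam('top');S=Cam('scene')
pk=[(283,147),(372,147),(448,192),(495,268),(498,355),(460,433),(382,472),(292,472),(213,425),(165,348),(165,265),(207,188)]
P=np.array([T.ray(cr(p,355,170,10),.04) for p in pk]); c=P.mean(0); d=P-c
print('rotor top',c,np.hypot(d[:,0],d[:,1]), np.degrees(np.arctan2(d[:,1],d[:,0]))%30)
pks=[(435,200),(478,245),(475,305),(428,363),(340,400),(247,408),(167,385),(128,335),(140,272)]
P=np.array([S.ray(cr(p,165,225,10),.04) for p in pks])
A=np.c_[2*P[:,:2],np.ones(len(P))];q=np.linalg.lstsq(A,(P[:,:2]**2).sum(1),rcond=None)[0];print('rotor scene',q[:2],np.sqrt(q[2]+q[0]**2+q[1]**2)); d=P[:,:2]-q[:2]
print(np.degrees(np.arctan2(d[:,1],d[:,0]))%30)
for n,C,k,o,pts in(('top',T,10,(355,170),[(275,303),(290,348),(470,245),(435,205)]),('scene',S,10,(165,225),[(180,195),(205,215),(385,145),(355,117)])):
    B=np.array([C.ray(cr(p,*o,k),.08) for p in pts]); print(n,'bar',B[:,:2].mean(0),np.degrees(np.arctan2(*((B[2]+B[3]-B[0]-B[1])[[1,0]])))%180,np.linalg.norm((B[2]+B[3]-B[0]-B[1])/2),np.linalg.norm((B[1]+B[2]-B[0]-B[3])/2))
# centrifuge
for n,C,pts in (('top',T,[(248,243),(285,335)]),('scene',S,[(265,208),(345,268)])):
    o=(165,145,5) if n=='top' else (310,185,6)
    B=np.array([C.ray(cr(p,*o),.078) for p in pts]); d=B[1]-B[0];print(n,'key',B.mean(0),np.linalg.norm(d),np.degrees(np.arctan2(d[1],d[0]))%180)
print('tip scene',S.ray(cr((312,178),310,185,6),.104))
for p in[(262,283)]: print('tip top',T.ray(cr(p,165,145,5),.104))
# rim outer in top: left, top..., lug, panel
for n,C,o,pts in(('in top',T,(165,145,5),[(84,270),(475,270),(255,110),(255,450)]),
  ('rim outer top',T,(165,145,5),[(35,290),(475,290),(245,67),(265,494)]),
  ('rim outer scene',S,(310,185,6),[(67,185),(575,215),(300,48),(330,338),(130,100),(505,105),(130,265),(480,315)])):
    P=np.array([C.ray(cr(p,*o),.1) for p in pts]);A=np.c_[2*P[:,:2],np.ones(len(P))];q=np.linalg.lstsq(A,(P[:,:2]**2).sum(1),rcond=None)[0];print(n,q[:2],np.sqrt(q[2]+q[0]**2+q[1]**2))
print('lug',T.ray(cr((310,35),165,145,5),.09),'panel',T.ray(cr((230,530),165,145,5),.06))
E
```

```text
rotor top [ 0.59280888 -0.2172831   0.04      ] [0.04081441 0.04137301 0.04087692 0.04055374 0.04036201 0.04156496
 0.04065128 0.04106705 0.04074607 0.04106224 0.04046681 0.0408418 ] [19.69879247 19.70439369 20.49026809 20.3097911  19.96078625 19.78288514
 20.1009215  20.089655   19.92397995 19.65187426 20.91565385 19.81029209]
rotor scene [ 0.59368663 -0.21875436] 0.04112081460789975
[19.81131176 20.28705402 20.18584972 20.39044512 19.58829019 19.75009147
 19.65420056 20.03909866 18.94115742]
top bar [ 0.5913652 -0.2157535] 126.66160394983011 0.046397040130382164 0.011214244144953516
scene bar [ 0.59686481 -0.21795161] 123.99916672710226 0.04424052708408353 0.011687937834751074
top key [0.53695566 0.17652567 0.078     ] 0.04680330339733437 29.184997122150662
scene key [0.54709277 0.17395348 0.078     ] 0.04770604764110335 32.89454129425811
tip scene [0.54235159 0.17564072 0.104     ]
tip top [0.53403104 0.1741778  0.104     ]
in top [0.53900249 0.16719603] 0.08326554916852938
rim outer top [0.53778971 0.17832748] 0.09831455793059941
rim outer scene [0.54042139 0.18051883] 0.09629890071103181
lug [0.65596118 0.17103997 0.09      ] panel [0.42751708 0.18059608 0.06      ]
```

```bash
python3 - <<'E'
from workcell import optics
from h import *
for n,(x,y,w,h,k) in dict(top=(195,175,44,46,13),scene=(340,205,44,40,14)).items():
    im=np.mean([optics.grab_frame(n)["image"].astype(float) for _ in range(6)],0)
    pickle.dump(im,open(n+'_avg.pkl','wb'))
    c=im[y:y+h,x:x+w,::-1]; c=np.clip((c-15)*1.9,0,255).astype(np.uint8)
    cv2.imwrite(f'pics/{n}_sp.png',cv2.resize(c,None,fx=k,fy=k,interpolation=cv2.INTER_CUBIC))
E
```

```text
(no output)
```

View pics/top_sp.png

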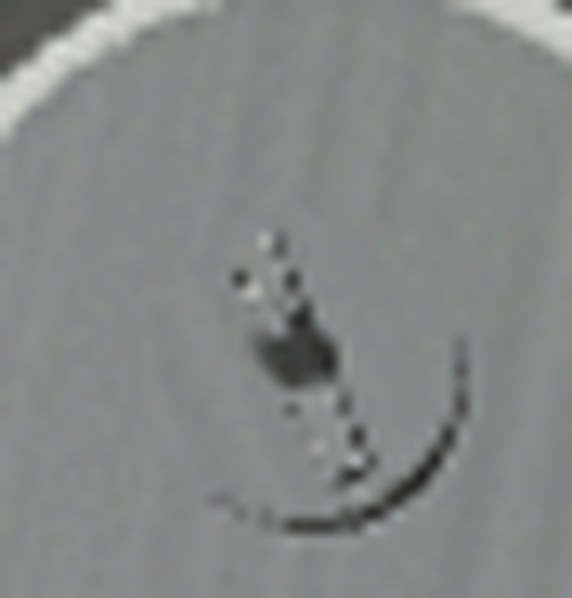

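View pics/scene_sp.png

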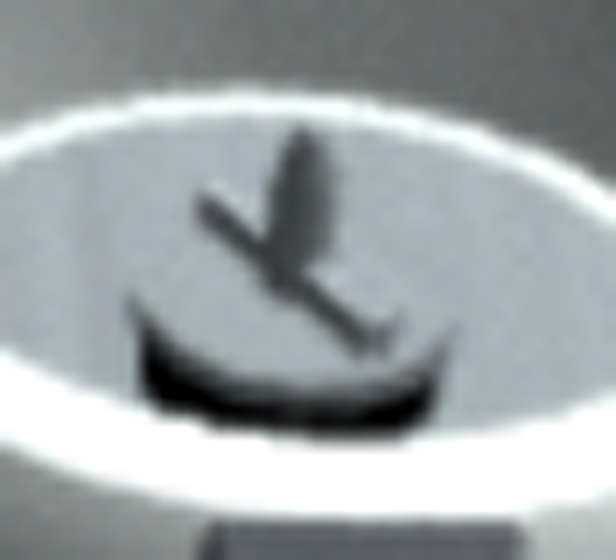

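```bash
cat > ov.py <<'E'
from h import *
import sys
cx,cy,a=map(float,sys.argv[1:4]);a=np.radians(a)
th=np.linspace(0,2*np.pi,60)
def circ(r,z): return np.c_[cx+r*np.cos(th),cy+r*np.sin(th),0*th+z]
R=np.array([[np.cos(a),-np.sin(a)],[np.sin(a),np.cos(a)]])
def rect(z): 
    p=np.array([[23,3.75],[-23,3.75],[-23,-3.75],[23,-3.75],[23,3.75]])/1000@R.T; return np.c_[p+[cx,cy],np.full(5,z)]
out=[]
for n,(x,y,w,h,k) in dict(top=(195,175,44,46,13),scene=(340,205,44,40,14)).items():
    im=pickle.load(open(n+'_avg.pkl','rb'));C=Cam(n)
    c=np.clip((im[y:y+h,x:x+w,::-1]-15)*1.9,0,255).astype(np.uint8)
    c=cv2.resize(c,None,fx=k,fy=k,interpolation=cv2.INTER_CUBIC)
    for P,col in((circ(.028,.07),(0,0,255)),(circ(.006,.07),(255,0,0)),(circ(.006,.092),(255,0,0)),(circ(.0025,.104),(0,255,255)),(rect(.078),(0,255,0)),(circ(.075,.1),(255,0,255)),(circ(.075,.05),(255,128,0))):
        p=C.proj(P); p=((p+.5-[x,y])*k-.5); cv2.polylines(c,[np.round(p).astype(int)],False,col,1)
    out.append(cv2.resize(c,(400,int(c.shape[0]*400/c.shape[1]))))
hh=max(o.shape[0] for o in out)
cv2.imwrite(sys.argv[4],np.hstack([cv2.copyMakeBorder(o,0,hh-o.shape[0],0,0,cv2.BORDER_CONSTANT) for o in out]))
E
python3 ov.py .540 .176 31 pics/ov1.png; python3 -c "
from h import *
for n in('top','scene'):
  c=Cam(n);print(-c.R.T@c.t)"
```

```text
[0.34520128 0.00842025 1.01455828]
[ 1.3788448  -0.00279697  0.73056359]
```

View pics/ov1.png

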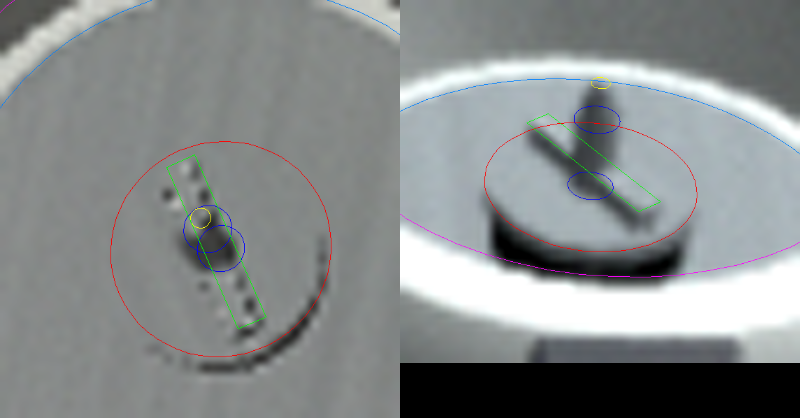

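```bash
python3 - <<'E'
from h import *
T=Cam('top');S=Cam('scene')
print('cup base near edge',S.ray((65,217),0),'cup axis',S.ray((62,200),0),[S.ray((50,157),z) for z in(.1,.13,.16)],[T.ray((560,335),z) for z in (.1,.15)],T.ray((525,335),.13))
E
python3 ov.py .5385 .177 31 pics/ov2.png
```

```text
cup base near edge [ 0.38069508 -0.61710748  0.        ] cup axis [ 0.29595603 -0.65857565  0.        ] [array([ 0.21657091, -0.69304575,  0.1       ]), array([ 0.27186782, -0.66020614,  0.13      ]), array([ 0.32716473, -0.62736653,  0.16      ])] [array([ 0.32886202, -0.57524923,  0.1       ]), array([ 0.32975531, -0.54333932,  0.15      ])] [ 0.32172185 -0.48631132  0.13      ]
```

View pics/ov2.png

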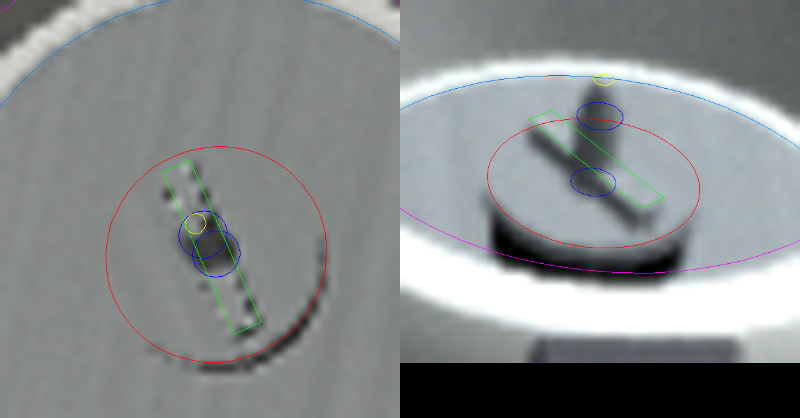

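Emit:
jog_arm(deltas=[[1,[1,4.5,0],[-0.14]],[1,[2,9,0],[-0.28]],[1,[4,13,0],[-0.42]],[1,[7,16.5,0],[-0.56]],[1,[10.5,19.5,0],[-0.7]]])

```text
invalid input
```

Emit:
jog_arm(deltas=[[1,[1,4.5,0],-0.14],[1,[2,9,0],-0.28],[1,[4,13,0],-0.42],[1,[7,16.5,0],-0.56],[1,[10.5,19.5,0],-0.7]])

```text
time: 1.2
position: [0.2732, -0.33, 0.219]
tcp_rot: [[-0.358, 0.0, 0.934], [-0.934, -0.0, -0.358], [0.0, -1.0, 0.0]]
ft_force: [1.3, -1.2, -0.9]
grip_width: 0.093
```

Emit:
jog_arm(deltas=[[1,[4.5,2,0],-0.14],[1,[9,4,0],-0.28],[1,[13.5,6,0],-0.42],[1,[18,8,0],-0.56],[1,[22.5,9,0],-0.58]])

```text
time: 1.7
position: [0.4783, -0.2471, 0.2191]
tcp_rot: [[-0.81, 0.0, 0.587], [-0.587, -0.001, -0.81], [0.0, -1.0, 0.0]]
ft_force: [0.8, -0.8, 0.6]
grip_width: 0.0929
```

Emit:
jog_arm(deltas=[[1,[4.5,1,0],0],[1,[9,1.9,-3],0],[1,[9,1.9,-6],0],[1,[9,1.9,-7],0],[1,[9,1.9,-7],0]])

```text
time: 2.2
position: [0.5656, -0.2285, 0.1467]
tcp_rot: [[-0.807, -0.004, 0.591], [-0.591, 0.002, -0.807], [0.002, -1.0, -0.005]]
ft_force: [-0.0, 0.2, 0.1]
grip_width: 0.093
```

```bash
python3 - <<'E'
from workcell import get_obs, optics
import cv2,numpy as np
o=get_obs(); print(o['position'],o['qpos'],o['tcp_rot'][:,0])
c=[]
for n,(x,y,w,h) in dict(top=(330,140,110,120),scene=(140,190,110,120)).items():
    im=optics.grab_frame(n)["image"][:,:,::-1]; c.append(cv2.resize(im[y:y+h,x:x+w],None,fx=3.6,fy=3.6,interpolation=cv2.INTER_CUBIC))
cv2.imwrite('pics/pre.png',np.hstack(c))
E
```

```text
[ 0.56557642 -0.22850322  0.1467035 ] [-3.24571675e+01  2.41548523e+01  8.48711465e+01 -1.35371839e-02
  7.12593666e+01  1.11343865e+02] [-0.80692143 -0.59065534  0.00202079]
```

View pics/pre.png

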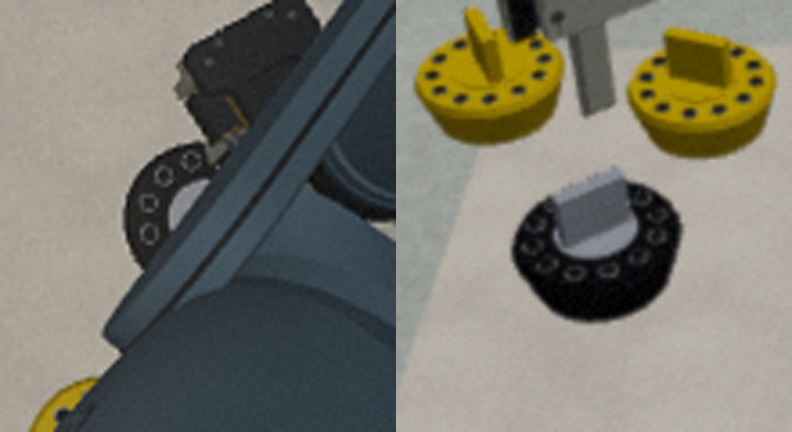

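Emit:
jog_arm(deltas=[[1,[2.75,1.05,0],-0.02],[1,[2.75,1.05,0],-0.02],[1,[2.75,1.05,0],-0.02],[1,[2.75,1.05,0],-0.02]])

```text
time: 2.7
position: [0.5942, -0.2195, 0.15]
tcp_rot: [[-0.819, 0.001, 0.574], [-0.574, -0.001, -0.819], [-0.0, -1.0, 0.002]]
ft_force: [0.1, 0.1, 0.5]
grip_width: 0.0932
```

```bash
python3 - <<'E'
from workcell import get_obs, optics
import cv2,numpy as np
o=get_obs(); print(o['position'],o['tcp_rot'][:,0])
c=[]
for n,(x,y,w,h) in dict(top=(330,140,110,120),scene=(140,190,110,120)).items():
    im=optics.grab_frame(n)["image"][:,:,::-1]; c.append(cv2.resize(im[y:y+h,x:x+w],None,fx=3.6,fy=3.6,interpolation=cv2.INTER_CUBIC))
cv2.imwrite('pics/pre2.png',np.hstack(c))
E
```

```text
[ 0.59422025 -0.2195156   0.14997165] [-8.18958470e-01 -5.73852701e-01 -3.18795370e-04]
```

View pics/pre2.png

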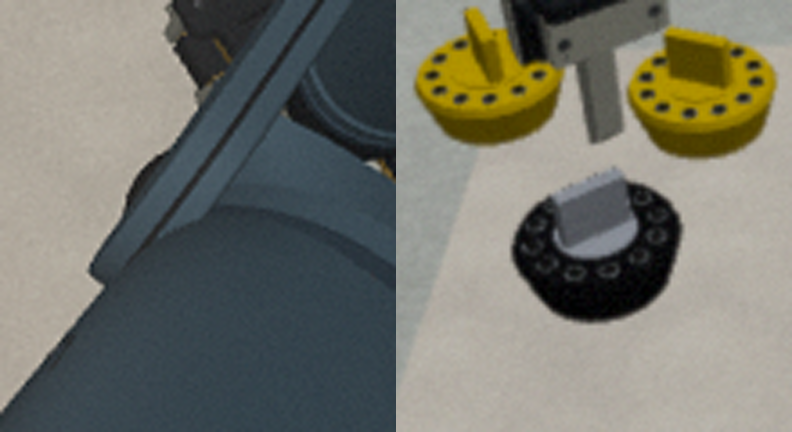

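Emit:
jog_arm(deltas=[[1,[0,0,0],0],[1,[0,0,-4],0],[1,[0,0,-7],0],[1,[0,0,-7],0],[1,[0,0,-7],0]])

```text
time: 3.3
position: [0.5944, -0.2188, 0.0788]
tcp_rot: [[-0.819, -0.001, 0.574], [-0.574, 0.001, -0.819], [0.0, -1.0, -0.001]]
ft_force: [0.0, -0.3, 0.1]
grip_width: 0.093
```

```bash
cat > look.py <<'E'
from workcell import get_obs, optics
import cv2,numpy as np,sys
# look.py name cam x y w h k
o=get_obs(); print(o['time'],o['position'],o['tcp_rot'][:,0],'F',o['ft_force'],'T',o['wrist_torque'],o['grip_width'])
out,n=sys.argv[1:3];x,y,w,h=map(int,sys.argv[3:7]);k=float(sys.argv[7])
im=optics.grab_frame(n)["image"][:,:,::-1]
cv2.imwrite(out,cv2.resize(np.clip(im[y:y+h,x:x+w].astype(float)*1.3,0,255).astype(np.uint8),None,fx=k,fy=k,interpolation=cv2.INTER_CUBIC))
E
python3 look.py pics/g1.png scene 150 190 90 90 6.5
```

```text
3.3 [ 0.59442137 -0.21881907  0.07881482] [-8.18752249e-01 -5.74146798e-01  4.58468825e-04] F [ 0.02994068 -0.28003448  0.12288353] T [ 0.11315639 -0.04001344  0.03658812] 0.09302939047425848
```

View pics/g1.png

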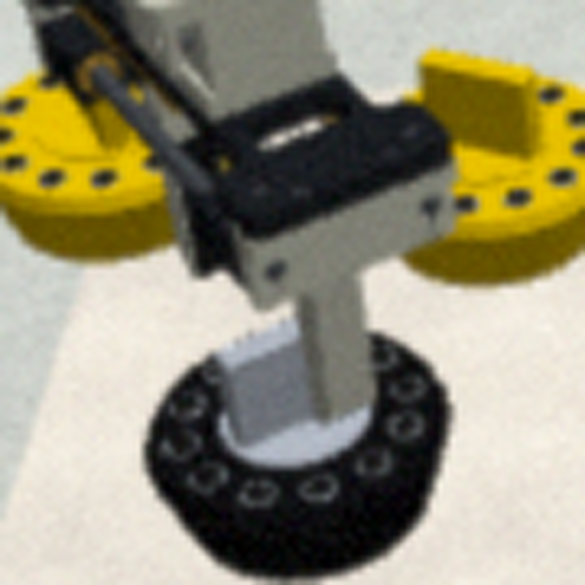

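```bash
python3 - <<'E'
from h import *
S=Cam('scene')
t=np.array([.5944,-.2188,.0788]);j=np.array([.819,.574,0]);b=np.array([-.574,.819,0])
for off in(.0465,.064):
  for s in(-.0075,.0075): print(off,(S.proj(t+off*j+s*b)[0]-[150,190]+.5)*6.5-.5)
E
```

```text
0.0465 [320.92473443 412.93459609]
0.0465 [360.36306382 395.26477776]
0.064 [344.66886863 440.47993455]
0.064 [384.39710194 422.40249642]
```

Emit:
jog_arm(deltas=[[1,[-0.1,0.15,0],0],[1,[-0.1,0.15,-1.5],0],[1,[-0.1,0.15,-3.2],0],[1,[-0.1,0.15,-3.2],0],[1,[-0.1,0.15,-3.2],0]])

```text
time: 3.85
position: [0.5942, -0.2175, 0.0479]
tcp_rot: [[-0.819, 0.001, 0.574], [-0.574, -0.001, -0.819], [-0.001, -1.0, 0.001]]
ft_force: [-0.4, 0.0, 0.4]
grip_width: 0.0929
```

Emit:
jog_arm(deltas=[[0,[0,0,0],0],[0,[0,0,0],0],[0,[0,0,0],0],[0,[0,0,0],0],[0,[0,0,0],0]])

```text
time: 4.35
position: [0.5937, -0.2173, 0.0468]
tcp_rot: [[-0.819, 0.0, 0.574], [-0.574, -0.0, -0.819], [-0.0, -1.0, 0.0]]
ft_force: [0.9, -0.3, 0.1]
grip_width: 0.0574
```

Emit:
jog_arm(deltas=[[0,[0,0,0],0],[0,[0,0,0],0],[0,[0,0,0],0],[0,[0,0,0],0],[0,[0,0,0],0]])

```text
time: 4.85
position: [0.5936, -0.2173, 0.0466]
tcp_rot: [[-0.819, -0.0, 0.574], [-0.574, 0.0, -0.819], [0.0, -1.0, -0.0]]
ft_force: [0.4, -0.1, 1.1]
grip_width: 0.0179
```

```bash
python3 look.py pics/g2.png scene 150 190 90 90 6.5
```

```text
4.85 [ 0.59363227 -0.21726318  0.04662414] [-8.18680025e-01 -5.74249960e-01  1.57132989e-05] F [ 0.42366768 -0.14933535  1.11741423] T [ 0.04887224 -0.00822517  0.00449221] 0.017917897943389407
```

View pics/g2.png

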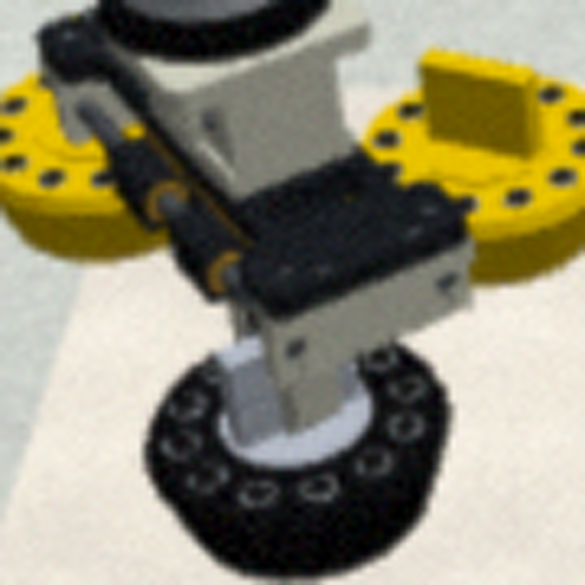

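Emit:
jog_arm(deltas=[[0,[0,0,0],0],[0,[0,0,0],0],[0,[0,0,0],0],[0,[0,0,0],0],[0,[0,0,0],0]])

```text
time: 5.4
position: [0.5934, -0.2174, 0.0466]
tcp_rot: [[-0.819, -0.001, 0.574], [-0.574, -0.0, -0.819], [0.0, -1.0, -0.0]]
ft_force: [-1.8, -0.7, 0.2]
grip_width: 0.0119
```

Emit:
jog_arm(deltas=[[0,[0,0,1],0],[0,[0,0,3],0],[0,[0,0,6],0],[0,[0,0,10],0],[0,[0,0,14],0]])

```text
time: 5.9
position: [0.5933, -0.2165, 0.1878]
tcp_rot: [[-0.819, -0.001, 0.574], [-0.574, 0.001, -0.819], [-0.0, -1.0, -0.002]]
ft_force: [0.4, -0.6, -3.7]
grip_width: 0.0117
```

```bash
python3 look.py pics/g3.png scene 150 150 110 110 5
```

```text
5.9 [ 0.59334942 -0.21651942  0.18780794] [-8.18608838e-01 -5.74351422e-01 -1.19518140e-04] F [ 0.41620354 -0.61517424 -3.72198975] T [ 0.10600738 -0.0572263   0.07719999] 0.011743261612261099
```

View pics/g3.png

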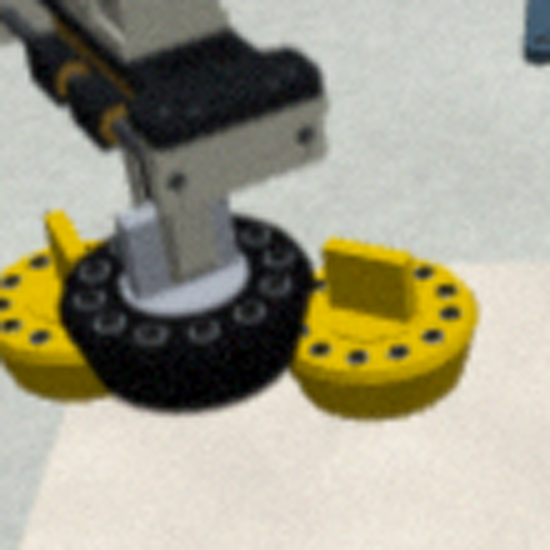

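Emit:
jog_arm(deltas=[[0,[0,2,0],0.06],[0,[0,5,0],0.18],[0,[-0.5,9,0],0.3],[0,[-1,13,0],0.43],[0,[-1.5,17,0],0.56]])

```text
time: 6.45
position: [0.5782, -0.0455, 0.1865]
tcp_rot: [[-0.384, 0.0, 0.923], [-0.923, 0.001, -0.384], [-0.001, -1.0, -0.0]]
ft_force: [-0.3, -0.3, -3.5]
grip_width: 0.0118
```

Emit:
jog_arm(deltas=[[0,[-0.5,4,0],0.13],[0,[-1,8,0],0.26],[0,[-1.5,12,0],0.39],[0,[-2,15,0],0.52],[0,[-2.5,18,0],0.64]])

```text
time: 6.95
position: [0.553, 0.1348, 0.1867]
tcp_rot: [[0.244, 0.0, 0.97], [-0.97, 0.001, 0.244], [-0.001, -1.0, 0.0]]
ft_force: [0.7, -0.2, -4.0]
grip_width: 0.012
```

Emit:
jog_arm(deltas=[[0,[-0.5,2.5,0],0.13],[0,[-1.4,4.4,0],0.26],[0,[-1.4,4.4,0],0.3],[0,[-1.4,4.4,0],0.3],[0,[-1.4,4.4,0],0.3]])

```text
time: 7.45
position: [0.5396, 0.1768, 0.1867]
tcp_rot: [[0.514, 0.0, 0.858], [-0.858, 0.0, 0.514], [-0.0, -1.0, 0.0]]
ft_force: [0.1, -1.7, -3.7]
grip_width: 0.0118
```

```bash
python3 look.py pics/p1.png scene 300 120 120 150 4;python3 look.py pics/p1t.png top 150 120 150 140 5
```

```text
7.45 [0.53962157 0.17681393 0.18666568] [ 5.13883713e-01 -8.57859849e-01 -9.74708804e-05] F [ 0.07087522 -1.72216387 -3.69823098] T [-0.0308773  -0.04698627 -0.03940468] 0.011821374376389861
7.5 [0.53974982 0.1765293  0.18665486] [ 5.13583161e-01 -8.58039820e-01 -6.51879008e-05] F [-0.29870135 -0.29640971 -4.41176513] T [0.00041464 0.03234397 0.0238208 ] 0.011777344675686514
```

View pics/p1.png

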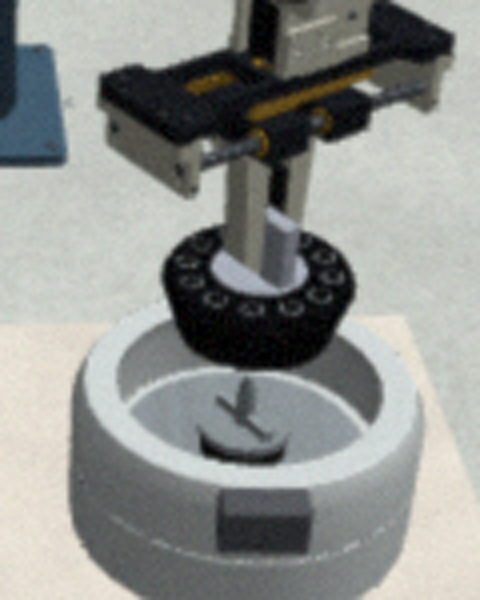

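View pics/p1t.png

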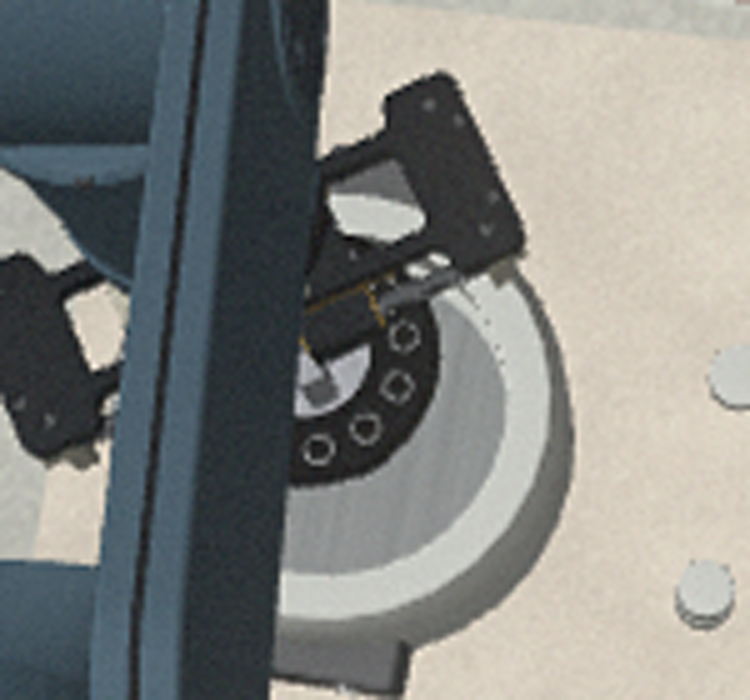

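```bash
python3 look.py pics/p2.png scene 335 165 60 55 13; python3 look.py pics/p2t.png top 200 170 50 50 12
```

```text
7.55 [0.53981896 0.17637073 0.18665698] [ 5.13481790e-01 -8.58100486e-01 -8.85806468e-05] F [-0.10781276 -0.63654648 -3.77707579] T [-0.02028797 -0.0272484   0.00393531] 0.012183799726856978
7.6 [0.53985549 0.17627817 0.18664297] [ 5.13493738e-01 -8.58093337e-01 -8.08399303e-05] F [-0.30416137  0.01304593 -3.28235034] T [ 0.00376299  0.00467626 -0.0165229 ] 0.011883748363079734
```

View pics/p2.png

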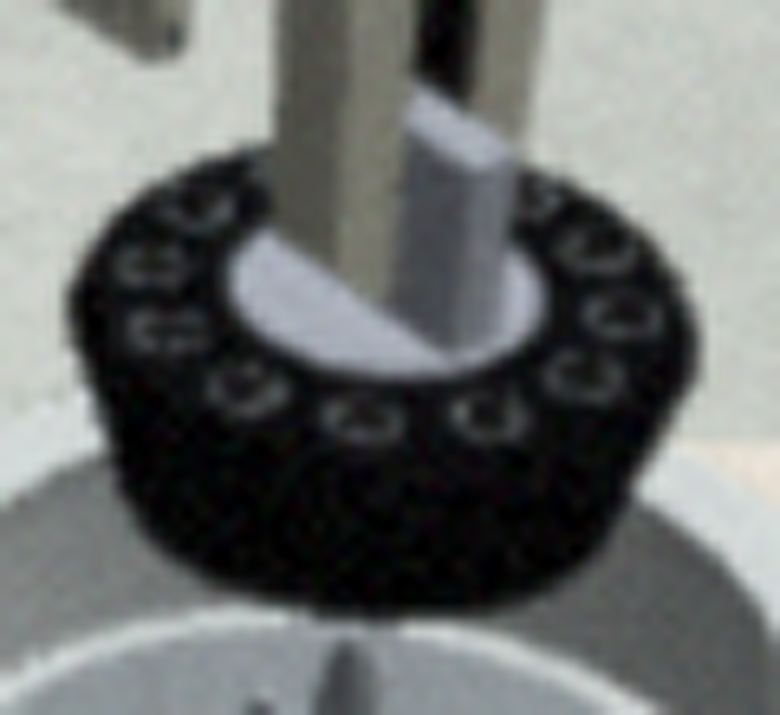

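View pics/p2t.png

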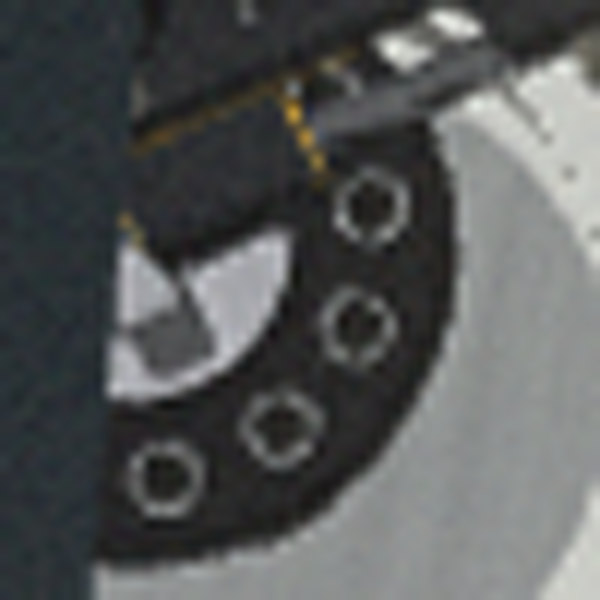

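```bash
python3 - <<'E'
from h import *
from scipy.optimize import least_squares
def fit(C,pts,o,z=.1801):
    P=np.array([cr(p,*o) for p in pts])
    W=np.array([C.ray(p,z)[:2] for p in P])
    def f(v):
        d=W-v[:2]; a=np.arctan2(d[:,1],d[:,0]); k=np.round((a-v[2]-np.pi/12)/(np.pi/6)); t=v[2]+np.pi/12+k*np.pi/6
        M=np.c_[v[0]+.041*np.cos(t),v[1]+.041*np.sin(t),0*t+z]
        return (C.proj(M)-P).ravel()
    r=least_squares(f,[.54,.177,np.radians(31)]);print(r.x[:2],np.degrees(r.x[2]),np.sqrt((r.fun**2).mean()))
fit(Cam('scene'),[(200,207),(150,265),(168,333),(245,390),(365,417),(490,415),(585,377),(623,312),(597,247)],(335,165,13))
fit(Cam('top'),[(370,206),(358,326),(282,428),(167,477)],(200,170,12))
E
```

```text
[0.54033559 0.17581197] 31.15897989706701 0.13124894022305117
[0.53999803 0.17649348] 31.14253865809602 0.0759239660025999
```

```bash
python3 - <<'E'
from h import *
im=pickle.load(open('top_avg.pkl','rb')).mean(2)
c=im[198:220,208:236]; np.set_printoptions(linewidth=250)
print('cols',list(range(208,236)))
for r,row in zip(range(198,220),c): print(r,row.round().astype(int))
im=pickle.load(open('scene_avg.pkl','rb')).mean(2)
print('scene cols',list(range(345,376)))
for r in range(211,238): print(r,im[r,345:376].round().astype(int))
E
```

```text
cols [208, 209, 210, 211, 212, 213, 214, 215, 216, 217, 218, 219, 220, 221, 222, 223, 224, 225, 226, 227, 228, 229, 230, 231, 232, 233, 234, 235]
198 [86 88 88 86 84 86 83 87 78 86 56 88 87 88 87 86 85 86 86 86 85 86 86 85 86 84 84 85]
199 [87 88 87 87 83 86 86 88 87 50 40 85 87 88 86 87 87 86 87 86 87 86 87 85 85 84 84 84]
200 [86 88 88 88 86 85 78 75 86 56 45 62 85 88 86 86 87 86 86 87 86 86 84 85 85 84 83 85]
201 [86 87 88 88 86 85 72 57 49 49 47 44 60 88 87 86 87 86 85 86 88 85 74 86 84 83 83 86]
202 [85 87 88 88 87 85 78 56 49 47 48 44 43 89 87 88 85 86 86 86 86 86 72 86 85 83 84 87]
203 [84 86 88 87 88 87 85 71 50 46 49 49 47 87 87 87 86 86 87 86 87 86 63 87 84 83 85 86]
204 [85 85 86 88 88 87 84 86 69 52 62 71 74 84 87 88 87 86 87 85 87 87 73 87 84 85 85 87]
205 [85 85 86 86 88 87 86 86 88 87 91 91 97 70 86 87 88 86 87 85 87 86 61 86 83 83 85 89]
206 [85 85 84 87 88 89 87 85 84 66 89 89 88 63 87 86 87 86 86 87 86 85 57 86 84 84 86 88]
207 [87 86 84 86 87 88 87 85 86 86 86 88 90 90 80 86 88 86 86 87 85 71 76 85 84 85 85 88]
208 [88 86 85 86 87 89 89 86 85 85 81 89 88 88 46 87 8
[... 4030 characters left out ...]
1  80  78  71  65  63  57  44  82 107 108 107 108]
233 [155 152 141 125 109  72  31  17  14  14  21  34  41  45  45  49  53  53  53  54  55  53  42  34  22  38  86 107 108 108 108]
234 [157 158 154 152 145 134  88  69  60  42  22  19  18  21  23  30  34  29  28  32  30  19  15  14  23  54 101 110 108 109 110]
235 [158 159 158 158 155 156 151 150 145 114  75  69  62  59  47  46  42  32  31  31  30  30  31  37  62  93 113 117 120 122 129]
236 [158 159 158 158 158 158 157 158 158 153 152 151 151 146 124 119 112  94  90  89  88  89  91 100 131 141 144 147 154 156 154]
237 [156 157 158 158 158 159 158 156 158 158 158 159 157 157 155 154 154 153 152 152 152 151 150 152 156 155 156 156 157 158 158]
```

```bash
python3 - <<'E'
from h import *
from scipy.optimize import least_squares
S=Cam('scene');T=Cam('top')
th=np.linspace(0,2*np.pi,361)
def sc(v):
    x,y=v
    ax=S.proj([[x,y,z] for z in np.linspace(.07,.104,35)])
    col=np.interp(219,ax[::-1,1],ax[::-1,0])
    p=S.proj(np.c_[x+.028*np.cos(th),y+.028*np.sin(th),0*th+.06])
    tip=ax[-1]
    return col-361.35, p[:,0].min()-349.45,p[:,0].max()-370.75, tip[1]-213.9
for f in (sc,):
    r=least_squares(f,[.54,.176]);print('scene',r.x,r.fun)
# top: minimum-of-arc (dark wall upper edge z=.07) approx centre of dark line minus half thickness
pts=np.array([(230,205.5),(229.6,207.5),(228.9,208.5),(227.9,210),(226.8,211),(225.6,212.1),(224.2,213.1),(223,214),(220,214.9),(218,214.9)])
def tp(v):
    # dark line lies between seat edge z=.07 and floor-level z=.05 seat silhouettes: measure distance to z=.07 circle
    p=T.proj(np.c_[v[0]+.028*np.cos(th),v[1]+.028*np.sin(th),0*th+.07])
    d=[np.hypot(*(p-q).T).min()*np.sign(1) * (1 if np.hypot(*(q-p.mean(0)))>np.hypot(*(p[np.hypot(*(p-q).T).argmin()]-p.mean(0))) else -1) for q in pts]
    return np.array(d)-OFF
for OFF in(.3,.5,.8):
    r=least_squares(tp,[.54,.176],diff_step=1e-4);print('top',OFF,r.x,r.fun.round(2))
# shaft blob in top
for v in([.54,.176],[.538,.177],[.5385,.1785]):
    print(v,T.proj([[*v,.07],[*v,.092],[*v,.104]]).round(1).tolist())
E
```

```text
scene [0.54079652 0.17598758] [-0.23249044 -0.87537212  1.10473057 -0.04486257]
top 0.3 [0.53770059 0.17741767] [-0.11  0.19  0.01  0.01 -0.16 -0.11 -0.09  0.15  0.12 -0.08]
top 0.5 [0.53807953 0.17777198] [-0.13  0.18  0.01  0.03 -0.14 -0.1  -0.08  0.16  0.12 -0.1 ]
top 0.8 [0.53862696 0.17831341] [-0.17  0.17  0.02  0.04 -0.11 -0.08 -0.06  0.19  0.11 -0.14]
[0.54, 0.176] [[218.8, 201.9], [217.4, 199.7], [216.6, 198.5]]
[0.538, 0.177] [[218.3, 202.7], [216.8, 200.5], [216.0, 199.3]]
[0.5385, 0.1785] [[217.6, 202.4], [216.2, 200.2], [215.4, 199.0]]
```

```bash
python3 - <<'E'
from h import *
S=Cam('scene');T=Cam('top')
def a(C,p,q,z): 
    d=C.ray(q,z)-C.ray(p,z); return np.degrees(np.arctan2(d[1],d[0]))%180
print(a(S,(355,219.9),(364.3,228),.074),a(S,(356.5,220.8),(363.3,226.9),.074))
print(a(T,(217.7,198),(223.1,210),.074),a(T,(217.9,199),(222.1,208.5),.074),a(T,(217,206),(219,211.5),.076))
E
```

```text
28.365785534130737 27.46514966409249
31.372427019559154 31.0161197120527 27.388190155580702
```

Emit:
jog_arm(deltas=[[0,[-0.05,0.1,-1],0],[0,[-0.05,0.1,-2.2],0],[0,[-0.05,0.1,-3],0],[0,[-0.05,0.1,-3],0],[0,[-0.05,0.1,-3],0]])

```text
time: 8.15
position: [0.5389, 0.1777, 0.1561]
tcp_rot: [[0.515, -0.001, 0.857], [-0.857, -0.0, 0.515], [-0.0, -1.0, -0.001]]
ft_force: [0.7, -0.2, -4.0]
grip_width: 0.0115
```

```bash
python3 look.py pics/p3.png scene 320 170 80 80 7.5
```

```text
8.15 [0.53893935 0.17766062 0.15613224] [ 5.14848108e-01 -8.57281306e-01 -4.33361115e-04] F [ 0.66212638 -0.20095876 -3.99541186] T [ 0.01498124 -0.03459231 -0.0230466 ] 0.011491312427725596
```

View pics/p3.png

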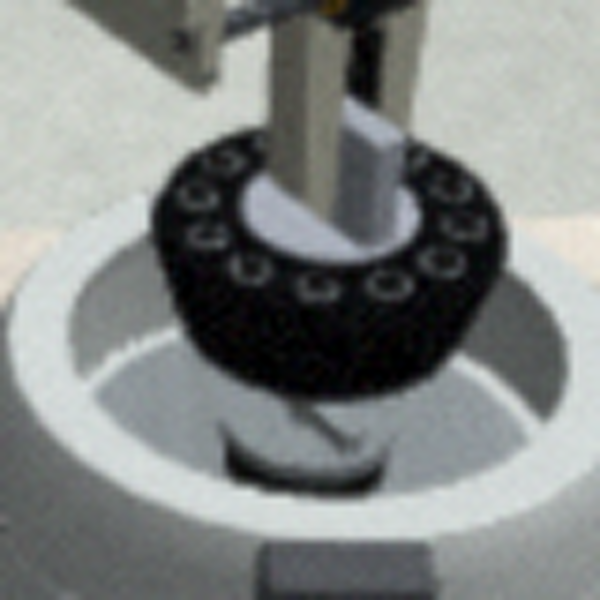

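Emit:
jog_arm(deltas=[[0,[0,0,-0.3],-0.01],[0,[0,0,-0.6],-0.02],[0,[0,0,-0.8],-0.02],[0,[0,0,-1.0],-0.02],[0,[0,0,-1.0],-0.02]])

```text
time: 8.7
position: [0.5389, 0.1777, 0.1463]
tcp_rot: [[0.498, -0.001, 0.867], [-0.867, -0.0, 0.498], [-0.0, -1.0, -0.001]]
ft_force: [0.5, 0.2, -2.9]
grip_width: 0.0121
```

Emit:
jog_arm(deltas=[[0,[0,0,-0.2],0],[0,[0,0,-0.4],0],[0,[0,0,-0.6],0],[0,[0,0,-0.6],0]])

```text
time: 9.1
position: [0.5389, 0.1777, 0.1403]
tcp_rot: [[0.498, -0.001, 0.867], [-0.867, -0.0, 0.498], [-0.0, -1.0, -0.001]]
ft_force: [0.3, 0.4, -3.1]
grip_width: 0.0119
```

Emit:
jog_arm(deltas=[[0,[0,0,-0.1],0],[0,[0,0,-0.2],0],[0,[0,0,-0.3],0],[0,[0,0,-0.3],0]])

```text
time: 9.5
position: [0.5391, 0.1777, 0.1375]
tcp_rot: [[0.498, -0.0, 0.867], [-0.867, 0.0, 0.498], [-0.0, -1.0, -0.0]]
ft_force: [1.2, -0.2, -3.6]
grip_width: 0.012
```

Emit:
jog_arm(deltas=[[0,[0,0,-0.1],0],[0,[0,0,-0.2],0],[0,[0,0,-0.3],0],[0,[0,0,-0.4],0]])

```text
time: 9.9
position: [0.5391, 0.1777, 0.1336]
tcp_rot: [[0.498, -0.0, 0.867], [-0.867, 0.0, 0.498], [-0.0, -1.0, -0.0]]
ft_force: [0.4, 0.1, -3.5]
grip_width: 0.0119
```

Emit:
jog_arm(deltas=[[0,[0,0,-0.2],0],[0,[0,0,-0.4],0],[0,[0,0,-0.6],0],[0,[0,0,-0.7],0],[0,[0,0,-0.7],0]])

```text
time: 10.4
position: [0.539, 0.1777, 0.1264]
tcp_rot: [[0.498, -0.0, 0.867], [-0.867, -0.0, 0.498], [-0.0, -1.0, -0.0]]
ft_force: [0.2, -1.2, -3.1]
grip_width: 0.0117
```

Emit:
jog_arm(deltas=[[0,[0,0,-0.1],0],[0,[0,0,-0.15],0],[0,[0,0,-0.2],0],[0,[0,0,-0.25],0],[0,[0,0,-0.25],0]])

```text
time: 10.9
position: [0.5391, 0.1777, 0.1241]
tcp_rot: [[0.498, -0.0, 0.867], [-0.867, -0.0, 0.498], [-0.0, -1.0, -0.0]]
ft_force: [-0.3, -0.1, -3.6]
grip_width: 0.0118
```

Emit:
jog_arm(deltas=[[0,[0,0,-0.05],0],[0,[0,0,-0.1],0],[0,[0,0,-0.15],0],[0,[0,0,-0.15],0]])

```text
time: 11.3
position: [0.5391, 0.1777, 0.1226]
tcp_rot: [[0.498, -0.0, 0.867], [-0.867, 0.0, 0.498], [-0.0, -1.0, -0.0]]
ft_force: [-0.9, 0.6, -4.5]
grip_width: 0.0122
```

Emit:
jog_arm(deltas=[[0,[0,0,-0.05],0],[0,[0,0,-0.1],0],[0,[0,0,-0.15],0],[0,[0,0,-0.15],0]])

```text
time: 11.7
position: [0.5391, 0.1777, 0.1211]
tcp_rot: [[0.498, -0.0, 0.867], [-0.867, -0.0, 0.498], [-0.0, -1.0, -0.0]]
ft_force: [-0.7, 0.3, -3.1]
grip_width: 0.012
```

Emit:
jog_arm(deltas=[[0,[0,0,-0.05],0],[0,[0,0,-0.1],0],[0,[0,0,-0.15],0],[0,[0,0,-0.15],0]])

```text
time: 12.1
position: [0.5391, 0.1777, 0.1196]
tcp_rot: [[0.498, -0.0, 0.867], [-0.867, -0.0, 0.498], [-0.0, -1.0, -0.0]]
ft_force: [-2.1, 0.0, -3.2]
grip_width: 0.0116
```

Emit:
jog_arm(deltas=[[0,[0,0,-0.05],0],[0,[0,0,-0.1],0],[0,[0,0,-0.15],0],[0,[0,0,-0.2],0],[0,[0,0,-0.2],0]])

```text
time: 12.6
position: [0.5391, 0.1777, 0.1176]
tcp_rot: [[0.498, -0.0, 0.867], [-0.867, -0.0, 0.498], [-0.0, -1.0, -0.0]]
ft_force: [-1.7, 0.4, -3.3]
grip_width: 0.0118
```

```bash
python3 look.py pics/p4.png scene 320 170 80 80 7.5
```

```text
12.6 [0.53911614 0.17771424 0.11756876] [ 4.97654377e-01 -8.67375419e-01 -5.73948952e-05] F [-1.7368921   0.42404261 -3.29244316] T [-0.0489933   0.32173613  0.05268013] 0.011821857333718109
```

View pics/p4.png

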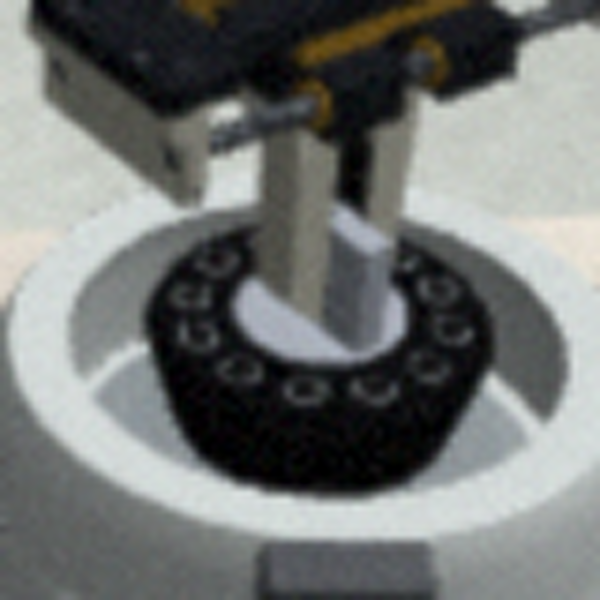

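Emit:
jog_arm(deltas=[[0,[-0.03,0,-0.05],0],[0,[-0.03,0,-0.1],0],[0,[-0.03,0,-0.13],0],[0,[-0.03,0,-0.13],0]])

```text
time: 13.05
position: [0.539, 0.1777, 0.1165]
tcp_rot: [[0.498, 0.0, 0.867], [-0.867, 0.0, 0.498], [0.0, -1.0, 0.0]]
ft_force: [-1.0, 0.6, -3.0]
grip_width: 0.0117
```

Emit:
jog_arm(deltas=[[0,[-0.02,-0.01,-0.04],0],[0,[-0.02,-0.01,-0.08],0],[0,[-0.02,-0.01,-0.08],0]])

```text
time: 13.35
position: [0.539, 0.1777, 0.1159]
tcp_rot: [[0.498, 0.001, 0.867], [-0.867, 0.0, 0.498], [0.0, -1.0, 0.001]]
ft_force: [-0.4, 0.6, -1.3]
grip_width: 0.012
```

Emit:
jog_arm(deltas=[[0,[0,0,-0.04],0],[0,[0,0,-0.04],0],[0,[0,0,-0.04],0]])

```text
time: 13.65
position: [0.539, 0.1777, 0.1155]
tcp_rot: [[0.498, 0.001, 0.867], [-0.867, 0.0, 0.498], [0.0, -1.0, 0.001]]
ft_force: [-0.3, 0.7, 0.7]
grip_width: 0.0118
```

Emit:
jog_arm(deltas=[[0,[0,0,0.1],0],[0,[0,0,0.1],0],[0.4,[0,0,0.1],0],[0.4,[0,0,0.1],0],[0.4,[0,0,0.1],0]])

```text
time: 14.15
position: [0.5387, 0.1775, 0.1162]
tcp_rot: [[0.498, 0.0, 0.867], [-0.867, -0.0, 0.498], [0.0, -1.0, 0.0]]
ft_force: [-0.2, 0.4, -0.2]
grip_width: 0.0313
```

Emit:
jog_arm(deltas=[[0.4,[0,0,0],0],[0.4,[0,0,0],0],[0.4,[0,0,0],0],[0.4,[0,0,0],0]])

```text
time: 14.55
position: [0.5386, 0.1776, 0.1162]
tcp_rot: [[0.498, -0.0, 0.867], [-0.867, -0.0, 0.498], [-0.0, -1.0, -0.0]]
ft_force: [0.3, -0.5, -0.1]
grip_width: 0.0372
```

Released. I'll lift straight up and then back away.

Emit:
jog_arm(deltas=[[0.4,[0,0,1],0],[0.4,[0,0,3],0],[0.4,[0,0,6],0],[0.4,[0,0,9],0],[0.4,[0,0,12],0]])

```text
time: 15.05
position: [0.5386, 0.1776, 0.2382]
tcp_rot: [[0.498, 0.001, 0.867], [-0.867, 0.0, 0.498], [0.0, -1.0, 0.001]]
ft_force: [0.1, -0.2, -0.9]
grip_width: 0.0368
```

Emit:
jog_arm(deltas=[[0.4,[-2,-4,0],0],[0.4,[-5,-8,0],0],[0.4,[-8,-12,0],0],[0.4,[-12,-15,0],0],[0.4,[-15,-17,0],0]])

```text
time: 15.55
position: [0.3866, 0.0063, 0.2368]
tcp_rot: [[0.497, 0.0, 0.868], [-0.868, -0.001, 0.497], [0.001, -1.0, -0.0]]
ft_force: [1.0, -0.3, 0.2]
grip_width: 0.0372
```

```bash
python3 look.py pics/e1.png scene 320 170 80 80 7; python3 look.py pics/e2.png top 0 0 560 420 1.4; python3 look.py pics/e3.png top 165 145 106 120 5
```

```text
15.55 [0.38663666 0.00628818 0.23676092] [ 4.96940286e-01 -8.67784335e-01  8.36548394e-04] F [ 0.96646469 -0.30173122  0.19909458] T [-0.03079189 -0.00670249  0.0133444 ] 0.03721700670083684
15.6 [0.38292497 0.00518388 0.23650544] [ 4.97235230e-01 -8.67615720e-01  2.97712807e-04] F [-2.05542546  1.28266856 -0.23972636] T [0.0305718  0.06479519 0.01586088] 0.037041499766916605
15.65 [0.38561403 0.00617689 0.23696146] [ 4.95022959e-01 -8.68879509e-01  8.17731201e-04] F [0.51032904 0.56564679 0.94625688] T [-0.07221335  0.02539111 -0.01875283] 0.03734109541983299
```

View pics/e1.png

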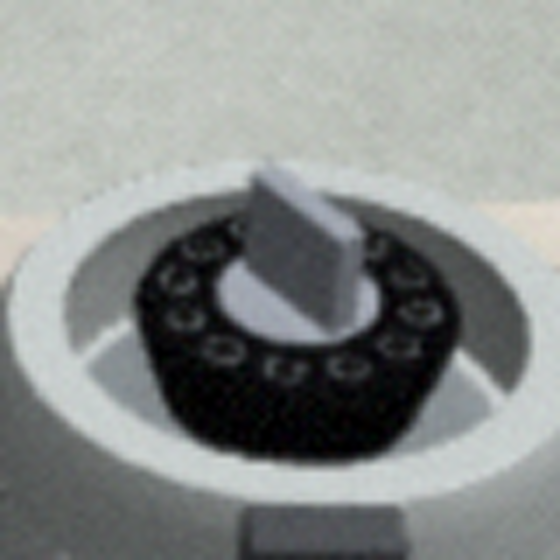

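View pics/e2.png

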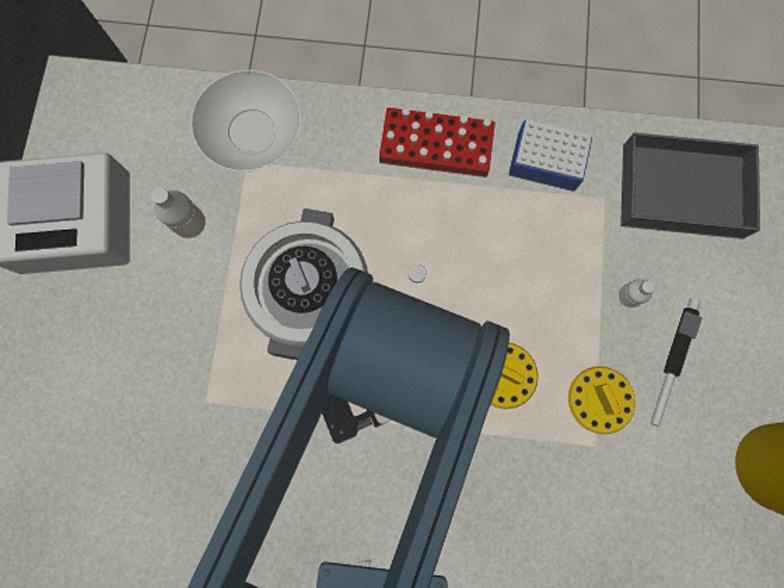

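View pics/e3.png

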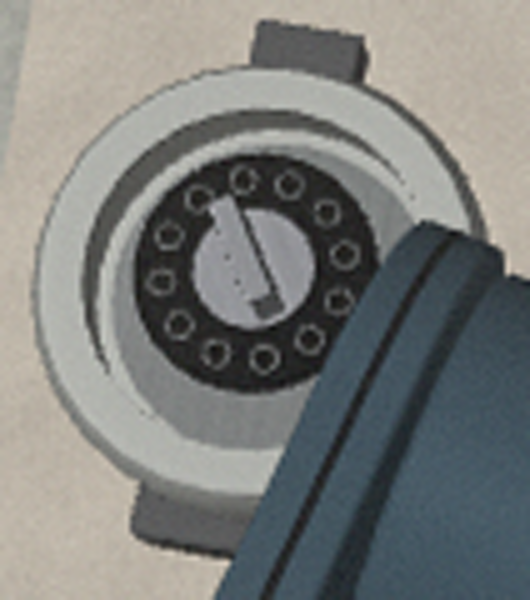

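```bash
python3 look.py pics/e4.png scene 0 0 560 420 1.4
```

```text
15.7 [0.38776183 0.00678785 0.23725969] [ 0.4950545  -0.86886056  0.00154067] F [ 0.4864105   0.42921097 -0.32718045] T [-0.0426764  -0.02285686  0.02568367] 0.037316713844835245
```

View pics/e4.png

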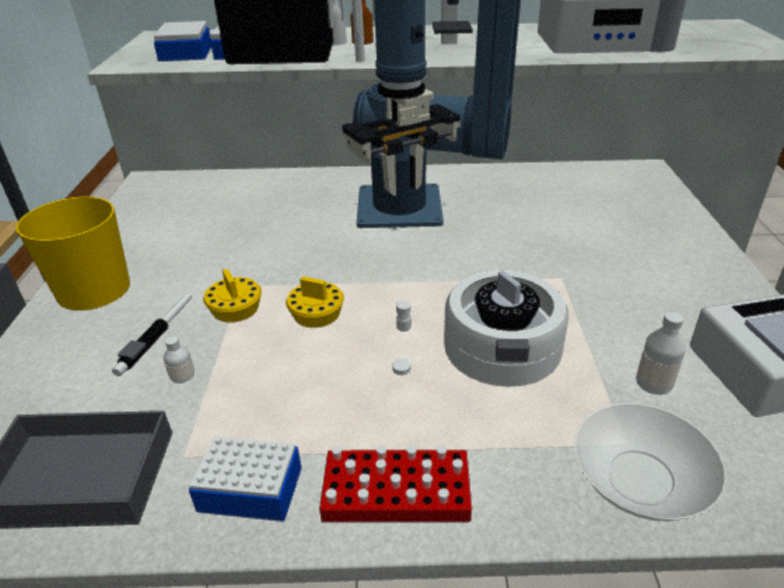

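```bash
python3 - <<'E'
from h import *
from scipy.optimize import least_squares
D=[(Cam('scene'),np.array([cr(p,320,170,7) for p in[(205,250),(180,281),(188,318),(225,350),(288,370),(350,366),(403,346),(420,313),(410,273)]])),
(Cam('top'),np.array([cr(p,165,145,5) for p in[(243,181),(289,185),(327,212),(344,254),(340,301),(309,340),(264,359),(216,353),(179,324),(161,281),(168,236),(200,198)]]))]
def f(v):
    o=[]
    for C,P in D:
        W=np.array([C.ray(p,v[3])[:2] for p in P]);d=W-v[:2];a=np.arctan2(d[:,1],d[:,0]);k=np.round((a-v[2]-np.pi/12)/(np.pi/6));t=v[2]+np.pi/12+k*np.pi/6
        o.append((C.proj(np.c_[v[0]+.041*np.cos(t),v[1]+.041*np.sin(t),0*t+v[3]])-P).ravel())
    return np.concatenate(o)
r=least_squares(f,[.539,.177,np.radians(30),.11],x_scale=[.01,.01,.1,.01]);print(r.x,np.degrees(r.x[2]),np.sqrt((r.fun**2).mean()))
E
```

```text
[0.53928791 0.17799578 0.52007891 0.10857734] 29.79832681544038 0.16904199845654885
```

```bash
python3 -c "
from workcell import bot,get_obs
print(get_obs()['time']);print(bot.finish_job())"
```

```text
15.75
the job is handed in; nothing more can be done
None
```

The black rotor is on the spindle with its keyway over the drive key, and I handed the job in at 15.75 s. I measured the key by eye at about 30° and turned the rotor to match above the spindle, so it went straight over the key. **It was not turned while in contact:** no turning under pressure was needed.

**Seating:** The gripper went about 9 mm below the height where the rotor would have rested on the key. Seat contact came at the expected height, about 116 mm, with about 4 N of push at most. I eased off before letting go, and side forces in the bore stayed around 2 N or less.

**Final checks:**
- **Rotor height:** both cameras together put the rotor's deck at 108.6 mm. Home is 110 mm and resting on the key is 118 mm, so it is home within the camera error.
- **Rotor angle:** it stands at 29.8°, and the separate key readings before placing ranged from 27° to 33°.
- **Other objects:** the vial, cap, both bottles and the yellow rotors looked unmoved in the last scene picture. The arm had backed off, touching nothing.

**Disagreement:** the two cameras differed by 2–3 mm on where the spindle was. I aimed between them, and the shaft entered the bore cleanly.

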